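# Hang the ring gauge on the spring-catch hook inside the gauge cabinet

## Task

Take the green-banded ring gauge from the wooden rack, reach in through the open hatch of the green gauge cabinet without touching the yellow hatch frame, and hang the gauge on the empty hook inside. Rest its bore on the hook and slide it gently along, pressing the orange spring catch down under it, until it is home against the shoulder and the catch has sprung up again in front of it; feel for the hook and never force the gauge, because the hook is set by hand and not exactly where it is given. Then come out and leave everything else where it stands.

Things in the scene. Friction and masses are not known exactly. Their poses are not given: they have to be found in the camera images.
- gauge_center (a point): Centre of the gauge to hang: loose steel ring gauge with a green band round its rim and a green ring on each face, outside diameter 56, bore 24, thickness 16 mm, about 0.25 kg; its lapped bore is spoilt by more than 25 N against the hook. x is the bore axis. It stands upright in a rack pocket, bore axis level, centre 50 mm above the table; take it across the rim (56 mm wide along y) from above.
- gauge_red_center (a point): Centre of the other ring gauge, the same size but with red band and rings; it stands in the other rack pocket, 75 mm away along the bore axis. Leave it there.
- rack: Fixed wooden rack, 150 (x) by 96 (y) by 30 mm high, origin at the centre of its underside. Two pockets, 75 mm apart along x, 18 mm wide (x), 42 mm long (y) and 8 mm deep, each hold one gauge; which gauge is in which pocket varies.
- cabinet: Fixed green sheet-steel gauge cabinet with glazed front and back, 260 (x) by 400 (y) by 218 mm high, origin at the centre of its underside. A hatch in its top is open; the grey lid lies folded back flat on the top at its +y side, up to 232 mm above the table. It carries the hook.
- frame: Yellow frame round the hatch, 12 mm wide, from 204 to 220 mm above the table; it must not be touched. Origin and axes coincide with those of the cabinet's body; the hatch centre is point hatch.
- hatch (a point): Centre of the hatch opening, level with the top of the yellow frame, 220 mm above the table. The clear opening is 139 mm along this point's x and 150 mm along its y.
- hook_mid (a point): Mark fixed to the cabinet for the hook's middle setting: point on the top line of the hook's arm where it meets the shoulder, 187 mm above the table, 32.5 mm from the hatch centre along +x. x points from nose to shoulder, level; z up. The real hook is set by hand, unmeasured: up to 16 mm nearer or farther along x and 3 mm higher or lower than this mark; y is right. It does not give.
- hook_nose (a point): Mark fixed to the cabinet: tip of the hook's nose on the arm axis at the middle setting (real one off by the same hand setting as hook_mid), 45 mm out from the shoulder face and 7 mm below the arm's top line. The arm is a smooth level steel bar, diameter 14 mm, tapering over its last 7 mm to 6 mm at the tip. The shoulder is a 38 mm disc on the arm axis.
- catch (a joint): Orange spring catch in the arm's top, 6 mm wide, rad: 0 standing up, 0.16 pressed level with the arm's top, 0.2 at its stop. Its upright back face is 18.5 mm out from the shoulder, its head 9 mm above the arm's top; it slopes down towards the nose, level with the arm 37 mm out from the shoulder. Pressing it down takes about 0.7 N at first, 2 N when level; sliding the gauge over it, 2 to 8 N along the arm.
- cutter_center (a point): Centre of a loose milling cutter lying flat on the table, a toothed steel disc of 80 mm diameter, 14 mm thick. Leave it alone.
- oiler_center (a point): Point on the axis, 40 mm above the foot, of a loose red oil can with a thin spout, 60 mm diameter, 150 mm tall, standing on the table. Leave it alone.
There are look-alikes about, which are no part of the job. What is shaped like the part that bears gauge_center but blue or turquoise is not meant.

How it is judged:
On the way, in this order (a step that is already met when the one before it is completed fails the run):
1. the green gauge is lifted out of the rack (height (world z) of gauge_center above 0.09 m and contact force between gauge and the fingers above 1 N), for 0.1 s.
2. the gauge, on the hook, presses the spring catch down (value of joint catch above 0.03 rad and contact force between gauge and cabinet above 0.5 N and y of gauge_center in the frame of hook_mid between -0.01 and 0.01 m and x of gauge_center in the frame of hook_mid between -0.065 and 0.01 m), for 0.05 s.
At the end, for the whole second after the job is handed in: The green gauge hangs at rest on the hook, let go: centre at x -28.5 to +9.5 mm in the frame of hook_mid, within 6 mm sideways, 6.5 to 17.5 mm below, bore axis within 0.2 rad of the hook's, its weight on the hook, catch up again (below 0.03 rad) (value of joint catch below 0.03 rad and x of gauge_center in the frame of hook_mid between -0.0285 and 0.0095 m and y of gauge_center in the frame of hook_mid between -0.006 and 0.006 m and z of gauge_center in the frame of hook_mid between -0.0175 and -0.0065 m and angle between the x axis of gauge_center and the x axis of hook_mid, either way round below 0.2 rad and contact force between gauge and cabinet above 0.8 N and linear speed of gauge below 0.02 m/s); the robot touches nothing.
It fails at once if the hatch frame is touched (more than 1 N) (contact force between frame and anything else above 1 N).
It fails at once if the gauge is forced: more than 25 N between it and the hook or cabinet (contact force between gauge and cabinet above 25 N).
It fails at once if the red gauge is moved by more than 15 mm (distance of gauge_red_center from where it was at the start of the episode above 0.015 m).
It fails at once if the cutter or the oil can is moved by more than 15 mm (distance of any of cutter_center, oiler_center from where it was at the start of the episode above 0.015 m).
It also fails if it takes over 64 s, if anything falls off the work surface, if the arm or the gripper's body presses on something with over 40 N, if the wrist force passes 120 N, or if a joint passes its speed limit or range.

## Robot

A 7-joint arm with a two-finger parallel gripper is mounted at the origin on the work surface. World frame = base frame: x ahead of the robot, y to its left, z up, the work surface at z = 0. Lengths are in m, angles in rad, forces in N, time in s.
With the tool pointing down it reaches from about 0.425 to 0.875 m from the base axis. Payload 4.7 kg.
Tool frame: the origin (TCP) lies midway between the tips of the shut fingers; the grasp point (between the pads) lies 19 mm behind it; z points along the fingers, y is the direction in which the jaws open and shut (so a half turn about z gives the same grasp; the last joint's range is limited). The gripper opens to 85 mm and grips with 20 to 120 N. Pads are 22 mm wide; open, the fingers measure 114 mm over their backs; the gripper's body (76 mm by 85 mm) begins 54 mm behind the grasp point. The pads swing forward as they close: fully open they stand 13 mm farther back than shut.
Start: joints at [1.296, 0.321, -0.07, 1.45, 0.023, 1.371, -0.057], TCP at [0.185, -0.623, 0.231] pointing down, gripper open.
Joint ranges: [-2.86, 2.86], [-0.3, 2.09], [-1.38, 1.24], [0.06, 2.45], [-1.56, 4.7], [0.09, 2.05], [-2.69, 2.69]. Speed limits (rad/s): [2.57, 2.57, 3.14, 3.14, 3.14, 3.14, 3.14].

## Interface

Orientations are given as a unit quaternion [x, y, z, w].
In Python, from cell import env gives the robot as it stands.
- The arm moves only by the tool carry_out, never from a script. Its argument "series" is a list of rows, each a list of 5 numbers: the opening in per cent of the stroke, from 0 (shut) to 100 (fully open), then the shift along the tool's x, y, z in units of 25 mm (1.0 is 25 mm), then the turn about the tool's z in rad. In form: [[hand, tx, ty, tz, twist], ...]. A call has 1 to 10 rows; each row shifts and turns the commanded pose from where the row before left it, along the tool's axes as they then stand; what a row does not reach is not made up. A row lasts 1/8 s, in which the tool goes at most 62.5 mm and 10.7 degrees, less where a joint would pass 70% of its speed; a pose out of reach is approached as far as the arm can. A call is refused whole if a number of a shift passes 1 or a number of a turn 0.188, either way. A call with a gripper value outside its range is refused whole. The fingers move at their own pace and stop on an object; the grip force is fixed at half the most. Time passes only in rows, so rows that do not move let the fingers close. It gives the time, the measured TCP pose, the force and the opening at its end, in the units of the state.
- env.get_obs(): the state, without advancing time (a new reading comes with each control period).
- env.snapshot(name): name is "scene" or "top" or "wrist"; returns a dict with "img" (400x640x3 uint8, red, green, blue), "z_map" (400x640 float32, m along the optical axis (not along the pixel's ray), 0 where there is no reading), "fovy" (degrees; the focal length in pixels is half the picture's height over the tangent of half this angle, whatever the lens; pixels are square), "cx", "cy" (the principal point, pixels), "D" ([k1, k2, p1, p2, k3] as OpenCV has them; the pictures are not rectified), "R" (3x3) and "t" (3): a world point X has camera coordinates R X + t. Camera axes: x right, y down, z forward; pixel columns grow to the right and rows downward; lengths in m; the calibration is good to about 2 mm. A picture is of the moment at which its call begins.
- env.hand_in(): hands the job in, once; it reports no verdict.
The state is a dict: "time_s": time; "joints": joint angles; "joint_vel": joint speeds; "joint_torque": joint torques, N m; "position": TCP position; "eef_rot": TCP orientation; "force": force on the tool from outside, world axes, zero at the start; "wrist_torque": the same for the moment, N m; "grip_width": opening from 0.0 (shut) to 1.0 (fully open).
Only numpy, scipy, OpenCV 4.12 (cv2) and the standard library are available. Lean on these libraries where they do the work, as an engineer would, in place of code of your own. Each camera call takes 0.05 s, during which the arm holds its last target. There are 200 camera calls.

## Working session

There is one attempt and no reset: what is moved stays moved. The work goes in short steps, Python scripts to look and compute and a tool call to move; the robot and the scene stay as the last step left them, time stands still between calls to the robot, and variables do not carry over. Pictures are saved under pics/ and viewed, about 8 in all and at most 12, crops included, and the job is handed in when it is done.

Besides the shell and the picture viewer there is one more tool, called after "Emit:" by a JSON object that holds its "name" and its "arguments", one argument or row to a line. carry_out: Moves the arm, as the interface text tells. Its arguments: {"type":"object","properties":{"series":{"type":"array"}},"required":["series"]}

```bash
mkdir -p pics
cat > h.py <<'E'
import numpy as np, cv2
from cell import env
def snap(n):
    s=env.snapshot(n); s['f']=200/np.tan(np.radians(s['fovy'])/2)
    s['K']=np.array([[s['f'],0,s['cx']],[0,s['f'],s['cy']],[0,0,1]]); s['D']=np.array(s['D'],float); s['R']=np.array(s['R']); s['t']=np.array(s['t']); return s
def save(s,name,crop=None,k=1):
    im=s['img'][...,::-1]
    if crop: im=im[crop[1]:crop[3],crop[0]:crop[2]]
    cv2.imwrite('pics/'+name,cv2.resize(im,None,fx=k,fy=k,interpolation=cv2.INTER_CUBIC))
def ray(s,p):
    u=cv2.undistortPoints(np.array(p,float).reshape(-1,1,2),s['K'],s['D']).reshape(-1,2)
    d=np.c_[u,np.ones(len(u))]@s['R']; return -s['R'].T@s['t'],d
def onz(s,p,z):
    c,d=ray(s,p); return c+d*((z-c[2])/d[:,2:])
def cloud(s):
    v,u=np.mgrid[:400,:640]; c,d=ray(s,np.c_[u.ravel(),v.ravel()])
    return (c+d*s['z_map'].reshape(-1,1)).reshape(400,640,3)
def proj(s,X):
    return cv2.projectPoints(np.array(X,float).reshape(-1,1,3),cv2.Rodrigues(s['R'])[0],s['t'],s['K'],s['D'])[0].reshape(-1,2)
E
python3 - <<'E'
from h import *
a=[]
for n in ['top','scene','wrist']:
    s=snap(n); print(n,s['fovy'],s['D'],-s['R'].T@s['t'],s['R'][2]); a.append(s['img'])
    cv2.imwrite(f'pics/{n}0.png',s['img'][...,::-1])
print(env.get_obs())
E
```

```text
top 45.001599718275315 [-0.10091796  0.          0.          0.          0.        ] [ 0.41610661 -0.05494661  1.31677729] [ 0.13388578 -0.00623587 -0.99097715]
scene 45.385136877436004 [-0.14837898  0.          0.          0.          0.        ] [ 1.44620722 -0.24787209  1.20713423] [-0.62086565  0.1411161  -0.77111094]
wrist 64.77276751072567 [-0.06442247  0.          0.          0.          0.        ] [ 0.2631308  -0.59869857  0.37354476] [-0.304096   -0.08857797 -0.9485144 ]
{'time_s': 0.15, 'joints': array([ 1.29609441,  0.32165921, -0.07010289,  1.45141903,  0.02256881,
        1.37075203, -0.05689751]), 'joint_vel': array([ 0.00206486, -0.00228944, -0.0006948 , -0.0033768 ,  0.00020343,
        0.00160134,  0.00111045]), 'joint_torque': array([ 1.74504826e-04, -4.94095337e+01, -3.82932387e-01, -3.14685810e+01,
        1.30186236e-02,  8.32099380e-03, -5.88477192e-06]), 'position': array([ 0.18498646, -0.62270257,  0.23045846]), 'eef_rot': array([ 9.89589263e-01,  1.43918605e-01, -1.28411856e-04, -7.14070784e-04]), 'force': array([ 0.41712775, -0.41925911,  0.36751059]), 'wrist_torque': array([ 0.03619386, -0.0049279 , -0.02060458]), 'grip_width': 1.0017294299788717}
```

View pics/top0.png

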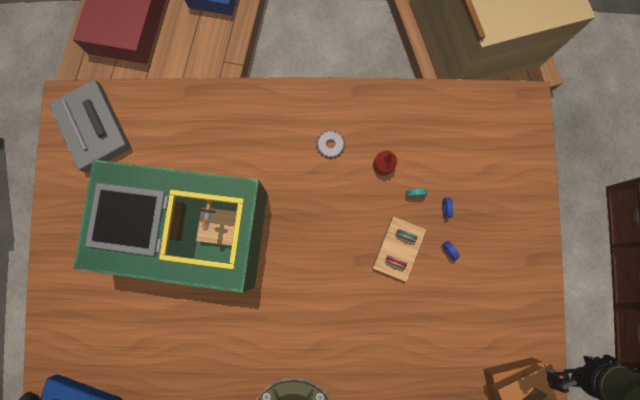

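View pics/scene0.png

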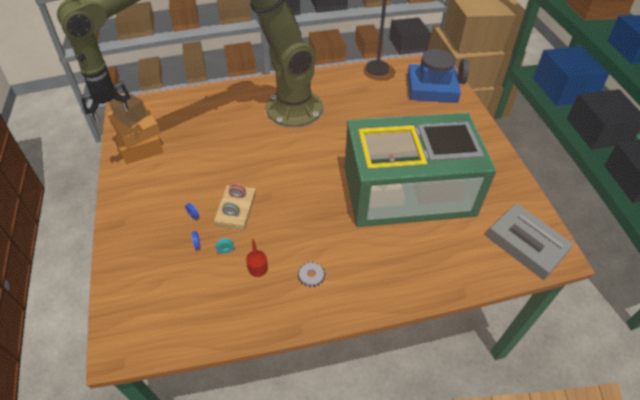

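The top view shows the rack at about (400,250), with one gauge at (406,237) that looks green and one at (396,262) that looks red. A turquoise gauge lies loose at (417,193) and blue ones at (448,208) and (451,251). The hatch is centred near (202,230). The scene view agrees: red at (237,191), green at (230,209). I'll confirm with an enlarged crop and measure.

Run:
```python
from h import *
s=snap('top'); P=cloud(s)
im=s['img'][...,::-1]
a=cv2.resize(im[205:295,360:470],None,fx=4,fy=4,interpolation=cv2.INTER_CUBIC); b=cv2.resize(im[180:280,150:250],None,fx=3.6,fy=3.6,interpolation=cv2.INTER_CUBIC)
cv2.imwrite('pics/crop1.png',np.hstack([a,b]))
hsv=cv2.cvtColor(s['img'],cv2.COLOR_RGB2HSV)
# yellow frame
m=cv2.inRange(hsv,(24,150,120),(34,255,255)); m[:,:150]=0;m[:,260:]=0
cs,_=cv2.findContours(m,cv2.RETR_CCOMP,cv2.CHAIN_APPROX_NONE)
cs=sorted(cs,key=cv2.contourArea)[::-1]
for c in cs[:2]:
    W=onz(s,c.reshape(-1,2),.22)[:,:2]; r=cv2.minAreaRect((W*1000).astype(np.float32)); print('frame',r)
# rack / gauges: depth cloud near
x,y,z=P[...,0],P[...,1],P[...,2]
reg=np.zeros((400,640),bool); reg[205:295,360:435]=1
k=reg&(z>.022)&(z<.034); r=cv2.minAreaRect((P[k][:,:2]*1000).astype(np.float32)); print('rack',r,k.sum())
k=reg&(z>.045)
n,l=cv2.connectedComponents(k.astype(np.uint8))
for i in range(1,n):
    q=P[l==i]
    if len(q)>10: print('g',len(q),q.mean(0),q.max(0),cv2.minAreaRect((q[:,:2]*1000).astype(np.float32)), s['img'][l==i].mean(0))
for n,p in dict(oil=(385,162),cut=(330,144)).items(): print(n,P[p[1],p[0]])
k=(slice(185,265),slice(168,238)); print('in hatch z>.1:',P[k][(P[k][...,2]>.1)&(P[k][...,2]<.2)].mean(0))
```

```text
frame ((494.60113525390625, 203.54232788085938), (171.99183654785156, 160.0194854736328), 83.0177993774414)
frame ((495.2734069824219, 204.6024169921875), (158.85520935058594, 147.14544677734375), 82.60953521728516)
rack ((457.2033386230469, -282.650146484375), (98.6572036743164, 151.3727264404297), 67.8216552734375) 1674
g 154 [ 0.49104544 -0.29303098  0.07772543] [ 0.50744717 -0.05494661  1.31677729] ((466.9054870605469, -187.1730499267578), (41.2281494140625, 280.2814025878906), 12.647856712341309) [108.21428571 107.87012987  93.99350649]
g 146 [ 0.42274066 -0.26246703  0.08772896] [ 0.43912145 -0.05494661  1.31677729] ((426.5234680175781, -175.02749633789062), (238.9525909423828, 31.834352493286133), 87.36942291259766) [137.28767123  88.97945205  81.19863014]
oil [ 0.68005494 -0.23991152  0.0844235 ]
cut [ 0.74977612 -0.09924436 -0.0032306 ]
in hatch z>.1: [0.53127641 0.19840824 0.18726162]
```

View pics/crop1.png

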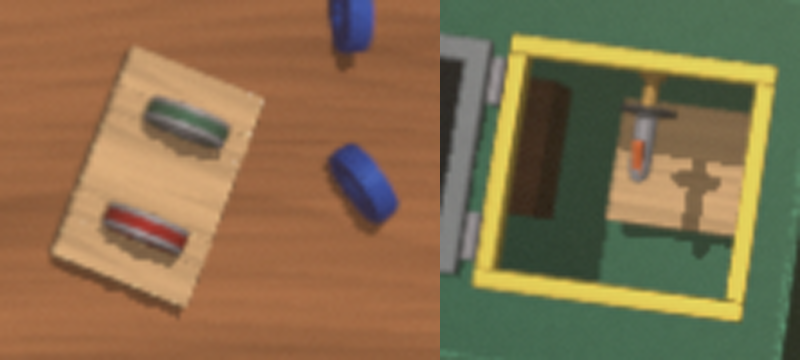

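The crop settles it. The upper rack gauge at (406,237) has the green band with steel edges. The lower one at (396,262) is red, and the ones outside the rack are blue or turquoise look-alikes. In the hatch, the shoulder disc is at about (209,211), the nose at (206,229) and the orange catch at (205,223). Next I work out the moves.

Run:
```python
from h import *
s=snap('top'); P=cloud(s); ok=s['z_map']>0
z=P[...,2]
reg=np.zeros((400,640),bool); reg[205:295,360:435]=1
k=ok&reg&(z>.04)&(z<.1)
n,l=cv2.connectedComponents(k.astype(np.uint8))
for i in range(1,n):
    q=P[l==i]
    if len(q)>10:
        q=q[q[:,2]>q[:,2].max()-.012]; print('g',len(q),q.mean(0),q.max(0)[2],cv2.minAreaRect((q[:,:2]*1000).astype(np.float32)))
hsv=cv2.cvtColor(s['img'],cv2.COLOR_RGB2HSV)
m=cv2.inRange(hsv,(5,170,120),(13,255,255)); sub=np.zeros_like(m); sub[205:240,190:225]=m[205:240,190:225]
v,u=np.nonzero(sub); print('orange px',u.min(),u.max(),v.min(),v.max()); 
print('mean on z=.19',onz(s,[[u.mean(),v.mean()]],.19))
print('nose,shoulder', onz(s,[[205.6,229.9],[208.5,211.8]],.18), onz(s,[[208.5,211.5]],.2))
h=np.array([.4950,.2040]); a=-np.radians(7.4); ex=np.array([np.cos(a),np.sin(a)]); print('hook_mid',h+.0325*ex,'nose_mid',h-.0125*ex)
for r in range(206,234): print(r,np.round(P[r,200:214,2]*1000).astype(int))
```

```text
g 100 [ 0.49186942 -0.29619806  0.07424315] 0.0811411803902784 ((491.35589599609375, -297.1703796386719), (42.794647216796875, 16.277647018432617), 67.63005828857422)
g 102 [ 0.42244711 -0.26727935  0.07428974] 0.08017661252443986 ((422.0523986816406, -268.0946960449219), (43.67680740356445, 16.192930221557617), 68.2617416381836)
orange px 204 205 220 225
mean on z=.19 [[0.51161089 0.20243249 0.19      ]]
nose,shoulder [[0.49491296 0.20156247 0.18      ]
 [0.53799403 0.19591001 0.18      ]] [[0.53655381 0.19151794 0.2       ]]
hook_mid [0.52722931 0.19981414] nose_mid [0.48260411 0.20560994]
206 [ 10  12  13   7  12  13 184 187 187 182  10  10   8  16]
207 [ 13  47  46  44  46  14 184 188 187 183  10  12  10   8]
208 [ 16  48  47  44  44  48 185 186 189 187  48  45  45  11]
209 [197 199 197 197 200 204 198 199 198 200  47  43  44  52]
210 [184 186 195 197 198 198 197 199 196 196 196 191 195 191]
211 [ 15  48  44  48 183 187 191 188 186 192 191 194 191 190]
212 [ 51  47  45  46 185 186 186 186 183 185 163 165 174 178]
213 [ 45  42  43  45 186 188 188 186 183 185  48  45  47  45]
214 [
[... 492 characters left out ...]
22 [ 47  42  45 195 191 188 185 181 180  49  45  48  47  41]
223 [ 47  48  45 192 192 193 186 186 178  48  44  47  47  49]
224 [ 44  50 186 195 191 192 184 187 185  46  52  48  42  43]
225 [ 46  47 184 189 191 190 187 187  46  46  48  47  52  43]
226 [ 43  47 188 186 192 190 185 186  47  42  49  45  48  48]
227 [ 45  49 183 187 191 190 185 183  45  50  47  44  49  49]
228 [ 45  47 187 188 185 184 189 182  42  47  46  46  43  47]
229 [ 44  48  49 187 183 186 184  47  46  49  49  49  46  47]
230 [ 44  44  46  46  47 187  48  49  47  48  48  46  47  48]
231 [47 46 46 46 43 41 43 49 52 49 46 51 42 50]
232 [47 41 45 49 41 46 48 46 48 44 50 50 48 45]
233 [52 43 49 45 48 52 47 46 44 46 45 42 50 47]
```

Emit:
{"name": "carry_out", "arguments": {
  "series": [
    [100,0,0,0,0.169],
    [100,0,0,0,0.169],
    [100,0,0,0,0.169],
    [100,0,0,0,0.168],
    [100,0.36,-0.93,0,0],
    [100,0.36,-0.93,0,0],
    [100,0.36,-0.93,0,0],
    [100,0.36,-0.93,0,0],
    [100,0.36,-0.93,0,0],
    [100,0.36,-0.93,0,0]
  ]
}}

```text
time_s: 1.5
position: [0.2897, -0.5118, 0.2314]
eef_rot: [0.982, -0.189, 0.0, -0.0]
force: [-1.3, 0.1, 0.5]
grip_width: 1.0
```

Emit:
{"name": "carry_out", "arguments": {
  "series": [
    [100,0.36,-0.93,0,0],
    [100,0.36,-0.93,0,0],
    [100,0.36,-0.93,0,0],
    [100,0.36,-0.93,0,0],
    [100,0.36,-0.93,0,0],
    [100,0.36,-0.93,0,0],
    [100,0.36,-0.93,0,0],
    [100,0.36,-0.93,0,0],
    [100,0.36,-0.93,0,0],
    [100,0,0,0,0]
  ]
}}

```text
time_s: 2.75
position: [0.4436, -0.347, 0.2314]
eef_rot: [0.982, -0.188, 0.0, -0.001]
force: [-0.2, -0.7, 0.3]
grip_width: 1.0
```

Emit:
{"name": "carry_out", "arguments": {
  "series": [
    [100,0.34,-0.87,0,0],
    [100,0.34,-0.87,0,0],
    [100,0.34,-0.87,0,0],
    [100,0,0,1,0],
    [100,0,0,1,0],
    [100,0,0,0,0]
  ]
}}

```text
time_s: 3.5
position: [0.4877, -0.2996, 0.1793]
eef_rot: [0.982, -0.191, -0.002, -0.001]
force: [0.5, 0.3, 0.3]
grip_width: 0.999
```

Run:
```python
from h import *
o=env.get_obs(); print(o['position'],o['eef_rot'],o['joints'],o['force'])
s=snap('wrist'); save(s,'w1.png'); P=cloud(s); z=P[...,2]
T=o['position']
k=((s['z_map']>0)&(z>.06)&(z<.09)&(np.hypot(P[...,0]-T[0],P[...,1]-T[1])<.04)).astype(np.uint8)
n,l,st,_=cv2.connectedComponentsWithStats(k)
for i in range(1,n):
    if st[i,4]>100:
        q=P[l==i]; q=q[q[:,2]>q[:,2].max()-.02]; print(st[i],q.mean(0),q[:,2].max(),cv2.minAreaRect((q[:,:2]*1000).astype(np.float32)))
```

```text
[ 0.48770615 -0.29963172  0.17933465] [ 9.81500843e-01 -1.91444275e-01 -2.22148681e-03 -5.00712753e-04] [ 0.74907366  0.20519488 -0.27766527  1.70661869  0.0593379   1.24252238
 -1.49852306] [0.49825589 0.30063295 0.27226749]
[ 289  176   62   24 1336] [ 0.49463547 -0.29815669  0.07292766] 0.08025267686474838 ((493.3321228027344, -297.38165283203125), (52.60859680175781, 16.797319412231445), 68.42195129394531)
```

View pics/w1.png

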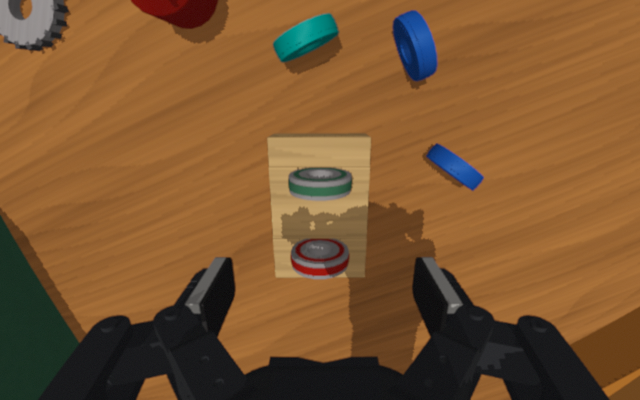

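The wrist view shows the green-banded gauge at (320,183), midway between the fingers, and the red one at (320,258). The offset is only 4 mm, so I go down and grip.

Emit:
{"name": "carry_out", "arguments": {
  "series": [
    [100,0.14,-0.16,0.9,0],
    [100,0,0,1,0],
    [100,0,0,1,0],
    [100,0,0,1,0],
    [100,0,0,1,0],
    [100,0,0,0.9,0],
    [100,0,0,0,0]
  ]
}}

```text
time_s: 4.42
position: [0.4938, -0.2977, 0.036]
eef_rot: [0.981, -0.192, -0.001, -0.0]
force: [0.7, 0.3, 1.6]
grip_width: 1.001
```

Emit:
{"name": "carry_out", "arguments": {
  "series": [
    [0,0,0,0,0],
    [0,0,0,0,0],
    [0,0,0,0,0],
    [0,0,0,0,0],
    [0,0,0,0,0],
    [0,0,0,0,0]
  ]
}}

```text
time_s: 5.18
position: [0.4959, -0.2986, 0.0386]
eef_rot: [0.981, -0.192, 0.002, 0.001]
force: [-0.6, 0.4, 6.6]
grip_width: 0.637
```

Emit:
{"name": "carry_out", "arguments": {
  "series": [
    [0,0,0,-0.5,0],
    [0,0,0,-1,0],
    [0,0,0,-1,0],
    [0,0,0,-1,0],
    [0,0,0,-1,0],
    [0,0,0,-1,0],
    [0,0,0,-1,0],
    [0,0,0,-1,0],
    [0,0,0,-1,0],
    [0,0,0,-1,0]
  ]
}}

```text
time_s: 6.42
position: [0.4939, -0.2972, 0.2749]
eef_rot: [0.981, -0.192, -0.0, -0.0]
force: [0.5, 0.5, -2.7]
grip_width: 0.637
```

Run:
```python
from h import *
from scipy.spatial.transform import Rotation as Ro
o=env.get_obs(); print(o['position'],o['eef_rot'],o['joints'],o['force'],o['grip_width'])
M=Ro.from_quat(o['eef_rot']).as_matrix(); T=o['position']; print(M)
s=snap('wrist'); save(s,'w2.png'); P=cloud(s); L=(P-T)@M
print('cam in tool',(-s['R'].T@s['t']-T)@M)
k=(s['z_map']>0)&(abs(L[...,0])<.03)&(abs(L[...,1])<.024)&(L[...,2]>-.06)&(L[...,2]<.04)
q=L[k]; print(k.sum(),q.min(0),q.max(0),q.mean(0))
n=q[q[:,2]<np.percentile(q[:,2],10)]; print('top',n.mean(0))
hsv=cv2.cvtColor(s['img'],cv2.COLOR_RGB2HSV)
g=cv2.inRange(hsv,(40,50,40),(90,255,255))>0
q=L[k&g]; print('green',len(q),q.min(0),q.max(0),q.mean(0)); v,u=np.nonzero(k);print(u.min(),u.max(),v.min(),v.max())
```

```text
[ 0.49385056 -0.29722085  0.27485778] [ 9.81437361e-01 -1.91782443e-01 -4.39049245e-04 -9.09348064e-05] [ 0.74562486  0.16071655 -0.28226736  1.56517984  0.04514216  1.42299769
 -1.49663599] [ 0.49057206  0.45329323 -2.67829805] 0.6373377142017697
[[ 9.26438604e-01 -3.76444990e-01 -8.26919267e-04]
 [-3.76444830e-01 -9.26438973e-01  3.46897507e-04]
 [-8.96678064e-04 -1.00897591e-05 -9.99999598e-01]]
cam in tool [ 0.08117921 -0.00071448 -0.14323424]
8687 [-0.01155707 -0.02399511 -0.05992081] [0.0115072  0.02399917 0.01595786] [ 0.00141927 -0.00033308 -0.02256347]
top [-0.00228385 -0.0004654  -0.03995447]
green 3219 [-0.00800071 -0.02397668 -0.0416296 ] [0.0064384  0.02394256 0.01125939] [ 0.00094752 -0.00050592 -0.02749935]
270 398 237 329
```

View pics/w2.png

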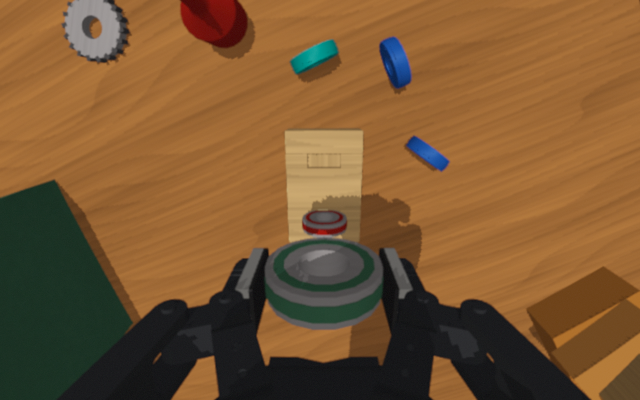

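The gauge is held squarely (rim centre (324,282)), and the red gauge is still in its pocket at (323,222). I turn to the hook's yaw and go over to the hatch.

Emit:
{"name": "carry_out", "arguments": {
  "series": [
    [0,0,0,0,-0.13],
    [0,0,0,0,-0.13],
    [0,-0.2,-0.97,0,0],
    [0,-0.2,-0.97,0,0],
    [0,-0.2,-0.97,0,0],
    [0,-0.2,-0.97,0,0],
    [0,-0.2,-0.97,0,0],
    [0,-0.2,-0.97,0,0],
    [0,-0.2,-0.97,0,0],
    [0,-0.2,-0.97,0,0]
  ]
}}

```text
time_s: 7.72
position: [0.479, -0.0984, 0.2739]
eef_rot: [0.998, -0.063, 0.0, 0.0]
force: [-0.0, 0.3, -2.7]
grip_width: 0.633
```

Emit:
{"name": "carry_out", "arguments": {
  "series": [
    [0,-0.2,-0.97,0,0],
    [0,-0.2,-0.97,0,0],
    [0,-0.2,-0.97,0,0],
    [0,-0.2,-0.97,0,0],
    [0,-0.2,-0.97,0,0],
    [0,-0.2,-0.97,0,0],
    [0,-0.2,-0.97,0,0],
    [0,-0.2,-0.97,0,0],
    [0,-0.2,-0.97,0,0],
    [0,0,0,0,0]
  ]
}}

```text
time_s: 8.98
position: [0.4611, 0.1251, 0.274]
eef_rot: [0.998, -0.061, 0.0, -0.0]
force: [-0.6, -0.8, -1.7]
grip_width: 0.637
```

Emit:
{"name": "carry_out", "arguments": {
  "series": [
    [0,-0.2,-0.82,0,0],
    [0,-0.2,-0.82,0,0],
    [0,-0.2,-0.82,0,0],
    [0,-0.25,-0.82,0,0],
    [0,0,0,0,0],
    [0,0,0,0,0]
  ]
}}

```text
time_s: 9.72
position: [0.4516, 0.2045, 0.2736]
eef_rot: [0.998, -0.064, 0.0, 0.001]
force: [-0.5, -0.4, -2.5]
grip_width: 0.635
```

```bash
cat > w.py <<'E'
from h import *
from scipy.spatial.transform import Rotation as Ro
def look(name):
    o=env.get_obs(); M=Ro.from_quat(o['eef_rot']).as_matrix(); T=o['position']; print(T,o['eef_rot'],o['force'])
    s=snap('wrist'); save(s,name); P=cloud(s); return o,M,T,s,P,(P-T)@M
E
python3 - <<'E'
from w import *
o,M,T,s,P,L=look('w3.png'); ok=s['z_map']>0
hsv=cv2.cvtColor(s['img'],cv2.COLOR_RGB2HSV)
# gauge front face (steel/green) plane fit in tool frame
k=ok&(abs(L[...,1])<.022)&(L[...,2]>-.034)&(L[...,2]<.008)&(L[...,0]>0)&(L[...,0]<.02)&(np.hypot(L[...,1],L[...,2]+.0135)>.015)
q=L[k]; A=np.c_[q[:,1:],np.ones(len(q))]; c,*_=np.linalg.lstsq(A,q[:,0],rcond=None); print('face x = ',c,'at centre',c[1]*-.0135+c[2],len(q),np.std(q[:,0]-A@c))
a=np.radians(-7.2); ex=np.array([np.cos(a),np.sin(a)]); ey=np.array([-ex[1],ex[0]]); h=np.array([.495,.204])
H=np.stack([(P[...,:2]-h)@ex,(P[...,:2]-h)@ey,P[...,2]],-1)  # hatch frame
m=cv2.inRange(hsv,(24,150,100),(34,255,255))>0
q=H[ok&m&(abs(H[...,2]-.22)<.008)]; print('frame ext',q[:,:2].min(0),q[:,:2].max(0))
k=ok&(H[...,2]>.172)&(H[...,2]<.212)&(abs(H[...,0])<.065)&(abs(H[...,1])<.025)&(H[...,0]>-.02)
q=H[k]; print(len(q))
for x0 in np.arange(-.02,.065,.004):
    r=q[(q[:,0]>=x0)&(q[:,0]<x0+.004)]
    if len(r)>5: print('%.0f n%d y %.1f..%.1f  topz %.1f'%(x0*1e3,len(r),r[:,1].min()*1e3,r[:,1].max()*1e3,np.percentile(r[:,2],90)*1e3))
om=cv2.inRange(hsv,(4,160,90),(16,255,255))>0
r=H[k&om]; print('orange',len(r),r.min(0),r.max(0))
E
```

```text
[0.45157016 0.20454226 0.27364982] [ 9.97961241e-01 -6.38195944e-02  6.54903763e-05  6.46171004e-04] [-0.4945396  -0.4379503  -2.45147022]
face x =  [-0.00056658  0.01923466  0.00543568] at centre 0.005176013175300658 2901 0.0008941509138619847
frame ext [-0.08042692 -0.08612256] [0.08352995 0.08907273]
1922
0 n46 y -3.8..6.6  topz 187.5
4 n91 y -5.3..8.0  topz 189.8
8 n103 y -5.3..7.9  topz 191.0
12 n110 y -5.3..7.8  topz 193.3
16 n105 y -5.2..7.8  topz 195.4
20 n104 y -5.2..8.5  topz 197.6
24 n126 y -5.2..8.5  topz 198.8
28 n120 y -5.2..8.4  topz 189.7
32 n120 y -5.2..8.3  topz 189.6
36 n120 y -5.2..8.2  topz 189.8
40 n120 y -5.2..8.1  topz 189.5
44 n294 y -17.0..20.6  topz 200.8
48 n160 y -16.9..20.5  topz 200.8
52 n90 y -3.1..6.6  topz 187.7
56 n95 y -3.1..6.6  topz 187.8
60 n96 y -3.1..6.5  topz 187.7
64 n22 y -3.1..6.5  topz 188.0
orange 195 [ 0.00820863 -0.00113631  0.1892653 ] [0.02680746 0.00395741 0.1994905 ]
```

View pics/w3.png

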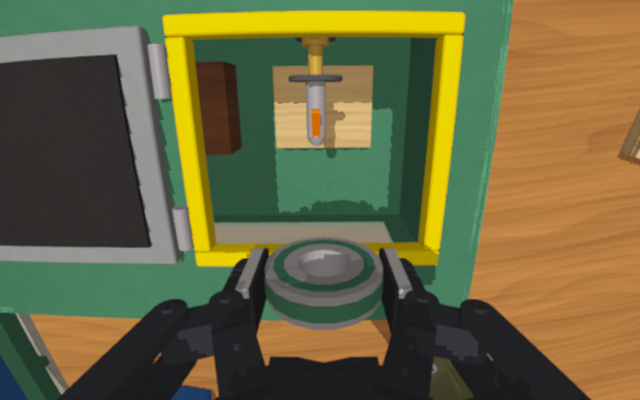

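The wrist view shows the hook clear inside the hatch: nose at (316,143), orange catch at (316,122), shoulder at (315,78). The arm axis is 6 mm to the side of the gauge and its top is at about z 189.5 mm. I align over the opening in front of the nose and go down.

Emit:
{"name": "carry_out", "arguments": {
  "series": [
    [0,0.56,-0.12,0,0],
    [0,0.56,-0.12,0,0],
    [0,0,0,0.8,0],
    [0,0,0,0.8,0],
    [0,0,0,0.8,0],
    [0,0,0,0.8,0],
    [0,0,0,0.6,0],
    [0,0,0,0.4,0],
    [0,0,0,0,0],
    [0,0,0,0,0]
  ]
}}

```text
time_s: 11.02
position: [0.4803, 0.2086, 0.1695]
eef_rot: [0.998, -0.063, 0.001, -0.0]
force: [-0.0, -0.5, -1.9]
grip_width: 0.637
```

```bash
cat > m.py <<'E'
import sys
from w import *
o,M,T,s,P,L=look(sys.argv[1]); ok=s['z_map']>0
k=ok&(abs(L[...,1])<.022)&(L[...,2]>-.042)&(L[...,2]<.008)&(L[...,0]>0)&(L[...,0]<.012)&(np.hypot(L[...,1],L[...,2]+.0135)>.015)
q=L[k]; print('face',np.median(q[:,0]),'rim top',L[...,2][ok&(abs(L[...,1])<.004)&(abs(L[...,0])<.006)].min())
hx=L[...,0]; 
def rep(lab,k):
    q=L[k]; print(lab,len(q),np.round(np.percentile(q,[3,50,97],axis=0)*1e3,1).tolist() if len(q) else '')
z=P[...,2]
rep('arm',ok&(z>.18)&(z<.195)&(hx>.04)&(hx<.058)&(abs(L[...,1])<.012))
rep('disc',ok&(z>.193)&(z<.212)&(hx>.03)&(hx<.09)&(abs(L[...,1])<.03))
hsv=cv2.cvtColor(s['img'],cv2.COLOR_RGB2HSV); om=cv2.inRange(hsv,(4,160,90),(16,255,255))>0
rep('orange',ok&om&(z>.17)&(z<.21)&(hx>0)&(hx<.07)&(abs(L[...,1])<.012))
E
python3 m.py w4.png
```

```text
[0.48030464 0.20864369 0.16945793] [ 9.98008916e-01 -6.30701860e-02  5.69943081e-04 -1.74976392e-04] [-0.02266617 -0.46567203 -1.94669087]
face 0.0051053749485125595 rim top -0.041273644849961745
arm 1382 [[41.2, -4.9, -22.0], [49.3, 1.3, -18.8], [57.5, 7.8, -14.7]]
disc 1557 [[32.6, -15.3, -40.9], [62.7, 1.3, -28.8], [86.2, 16.7, -23.9]]
orange 518 [[23.8, -1.0, -29.0], [34.7, 1.5, -24.8], [42.6, 4.1, -19.6]]
```

View pics/w4.png

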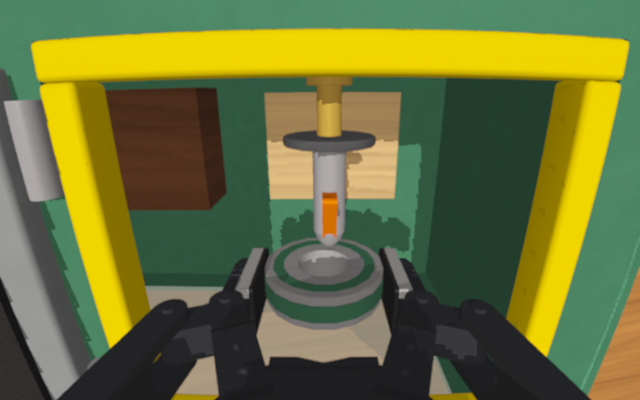

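The gauge is just before the nose (329,240), with the arm 1.7 mm to its +y side in tool axes. I correct that and slip the bore over the nose with clearance all round.

Emit:
{"name": "carry_out", "arguments": {
  "series": [
    [0,0,0.07,0,0],
    [0,0.2,0,0,0],
    [0,0.2,0,0,0],
    [0,0.2,0,0,0],
    [0,0.2,0,0,0],
    [0,0.1,0,0,0],
    [0,0,0,0,0],
    [0,0,0,0,0]
  ]
}}

```text
time_s: 12.08
position: [0.5017, 0.204, 0.1687]
eef_rot: [0.998, -0.063, -0.0, 0.0]
force: [-0.5, 0.7, -2.6]
grip_width: 0.638
```

Emit:
{"name": "carry_out", "arguments": {
  "series": [
    [0,0,0,0.06,0],
    [0,0,0,0.05,0],
    [0,0,0,0.02,0],
    [0,0,0,0,0]
  ]
}}

```text
time_s: 12.58
position: [0.5018, 0.2039, 0.1655]
eef_rot: [0.998, -0.063, -0.0, 0.0]
force: [-1.1, -0.4, -1.8]
grip_width: 0.634
```

Emit:
{"name": "carry_out", "arguments": {
  "series": [
    [0,0,0,0.02,0],
    [0,0,0,0,0]
  ]
}}

```text
time_s: 12.82
position: [0.5019, 0.204, 0.1653]
eef_rot: [0.998, -0.063, 0.0, 0.0]
force: [-0.6, -0.5, 0.1]
grip_width: 0.637
```

Emit:
{"name": "carry_out", "arguments": {
  "series": [
    [0,0,0,0.02,0],
    [0,0,0,0,0]
  ]
}}

```text
time_s: 13.08
position: [0.502, 0.204, 0.165]
eef_rot: [0.998, -0.063, 0.0, 0.0]
force: [-1.0, -0.6, 3.9]
grip_width: 0.638
```

Bore is in contact with the arm (about 6 N). I ease off to a light rest and slide along.

Emit:
{"name": "carry_out", "arguments": {
  "series": [
    [0,0,0,-0.025,0],
    [0,0.08,0,0,0],
    [0,0.08,0,0,0],
    [0,0.08,0,0,0],
    [0,0,0,0,0]
  ]
}}

```text
time_s: 13.7
position: [0.5082, 0.2032, 0.1652]
eef_rot: [0.998, -0.063, 0.0, -0.0]
force: [-1.1, 0.3, 2.8]
grip_width: 0.637
```

Emit:
{"name": "carry_out", "arguments": {
  "series": [
    [0,0.08,0,0,0],
    [0,0.08,0,0,0],
    [0,0.08,0,0,0],
    [0,0,0,0,0]
  ]
}}

```text
time_s: 14.2
position: [0.5144, 0.2023, 0.1653]
eef_rot: [0.998, -0.063, 0.001, -0.0]
force: [-1.2, 1.1, 3.8]
grip_width: 0.637
```

Emit:
{"name": "carry_out", "arguments": {
  "series": [
    [0,0.08,0,-0.01,0],
    [0,0.08,0,0,0],
    [0,0.08,0,0,0],
    [0,0.08,0,0,0],
    [0,0,0,0,0]
  ]
}}

```text
time_s: 14.82
position: [0.5222, 0.2012, 0.1653]
eef_rot: [0.998, -0.063, 0.0, -0.0]
force: [-0.0, 0.1, 1.4]
grip_width: 0.634
```

Emit:
{"name": "carry_out", "arguments": {
  "series": [
    [0,0.08,0,0,0],
    [0,0.08,0,0,0],
    [0,0.06,0,0,0],
    [0,0,0,0,0]
  ]
}}

```text
time_s: 15.32
position: [0.5275, 0.2006, 0.1654]
eef_rot: [0.998, -0.063, 0.0, 0.0]
force: [-0.1, -0.1, 0.9]
grip_width: 0.638
```

Emit:
{"name": "carry_out", "arguments": {
  "series": [
    [0,0.06,0,0,0],
    [0,0.06,0,0,0],
    [0,0.04,0,0,0],
    [0,0,0,0,0]
  ]
}}

```text
time_s: 15.82
position: [0.5322, 0.1998, 0.1654]
eef_rot: [0.998, -0.063, 0.001, -0.0]
force: [3.6, -1.0, -2.1]
grip_width: 0.64
```

Emit:
{"name": "carry_out", "arguments": {
  "series": [
    [0,0.03,0,0,0],
    [0,0.03,0,0,0],
    [0,0,0,0,0]
  ]
}}

```text
time_s: 16.2
position: [0.5326, 0.1999, 0.1654]
eef_rot: [0.998, -0.063, -0.0, 0.0]
force: [1.5, -0.1, -0.1]
grip_width: 0.635
```

```bash
python3 m.py w5.png
```

```text
[0.5325878  0.19989382 0.16536378] [ 9.98010880e-01 -6.30416569e-02 -1.03097248e-04  1.48463006e-04] [ 1.4526601  -0.06276272 -0.05611176]
face 0.005333552648463143 rim top -0.04179325421532829
arm 0 
disc 0 
orange 0
```

Emit:
{"name": "carry_out", "arguments": {
  "series": [
    [0,0.03,0,0,0],
    [0,0.02,0,0,0],
    [0,0,0,0,0]
  ]
}}

```text
time_s: 16.62
position: [0.5335, 0.2001, 0.1653]
eef_rot: [0.998, -0.063, -0.0, -0.0]
force: [-1.8, -0.3, 0.2]
grip_width: 0.636
```

Emit:
{"name": "carry_out", "arguments": {
  "series": [
    [0,0.03,0,0,0],
    [0,0,0,0,0]
  ]
}}

```text
time_s: 16.88
position: [0.5346, 0.1999, 0.1654]
eef_rot: [0.998, -0.063, -0.0, -0.0]
force: [-0.6, 0.2, -0.4]
grip_width: 0.635
```

Emit:
{"name": "carry_out", "arguments": {
  "series": [
    [0,0.03,0,0,0],
    [0,0,0,0,0]
  ]
}}

```text
time_s: 17.12
position: [0.5352, 0.1997, 0.1654]
eef_rot: [0.998, -0.063, -0.0, 0.0]
force: [-0.2, -0.0, -0.2]
grip_width: 0.637
```

Emit:
{"name": "carry_out", "arguments": {
  "series": [
    [0,0.02,0,0,0],
    [0,0,0,0,0]
  ]
}}

```text
time_s: 17.38
position: [0.5352, 0.1997, 0.1653]
eef_rot: [0.998, -0.063, -0.001, 0.0]
force: [-3.7, 0.9, 1.5]
grip_width: 0.635
```

The gauge is against the shoulder (-3.7 N, no further advance). I check whether the catch is up, from the fixed cameras.

Emit:
{"name": "carry_out", "arguments": {
  "series": [
    [0,-0.03,0,0,0],
    [0,0,0,0,0]
  ]
}}

```text
time_s: 17.62
position: [0.5352, 0.1997, 0.1653]
eef_rot: [0.998, -0.063, 0.0, -0.0]
force: [-2.2, 1.1, 0.7]
grip_width: 0.634
```

Run:
```python
from h import *
t=snap('top'); s=snap('scene')
im=[]
for q,c in ((t,(165,185,245,275)),(s,(345,110,445,220))):
    a=q['img'][c[1]:c[3],c[0]:c[2],::-1]; im.append(cv2.resize(a,(int(a.shape[1]*480/a.shape[0]),480),interpolation=cv2.INTER_CUBIC))
o=np.hstack(im); print(o.shape); cv2.imwrite('pics/c5.png',o)
```

```text
(480, 862, 3)
```

View pics/c5.png

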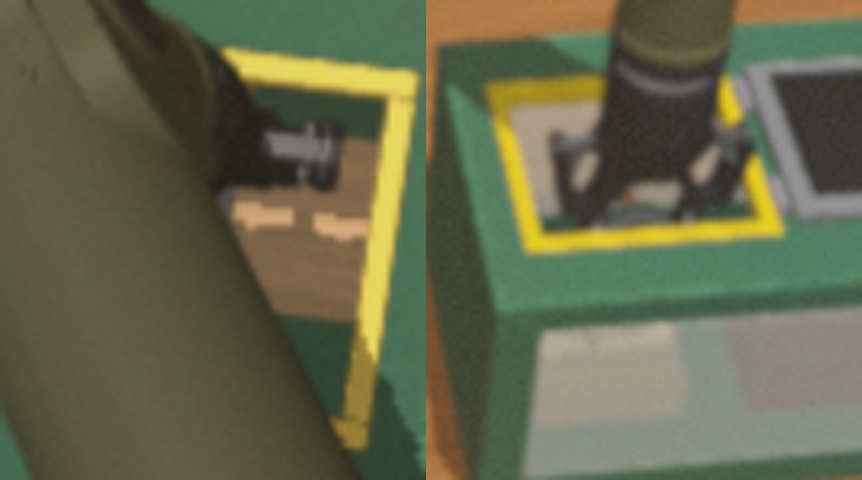

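In the arm-blocked views, a speck of orange shows in the scene crop at (628,197), just beyond the gauge. I feel with a gentle pull back, since the catch should stop it within about 2.5 mm.

Emit:
{"name": "carry_out", "arguments": {
  "series": [
    [0,-0.06,0,0,0],
    [0,0,0,0,0]
  ]
}}

```text
time_s: 17.98
position: [0.5341, 0.1995, 0.1654]
eef_rot: [0.998, -0.063, 0.0, 0.0]
force: [-0.1, 0.1, -1.4]
grip_width: 0.639
```

Emit:
{"name": "carry_out", "arguments": {
  "series": [
    [0,-0.03,0,0,0],
    [0,0,0,0,0]
  ]
}}

```text
time_s: 18.23
position: [0.533, 0.1998, 0.1654]
eef_rot: [0.998, -0.063, 0.0, 0.0]
force: [-0.0, -1.1, -1.3]
grip_width: 0.638
```

Emit:
{"name": "carry_out", "arguments": {
  "series": [
    [0,-0.03,0,0,0],
    [0,0,0,0,0]
  ]
}}

```text
time_s: 18.48
position: [0.5326, 0.1998, 0.1654]
eef_rot: [0.998, -0.063, 0.0, 0.0]
force: [2.4, 0.3, -2.8]
grip_width: 0.635
```

Emit:
{"name": "carry_out", "arguments": {
  "series": [
    [0,-0.02,0,0,0],
    [0,0,0,0,0]
  ]
}}

```text
time_s: 18.73
position: [0.5325, 0.1998, 0.1655]
eef_rot: [0.998, -0.063, 0.001, -0.0]
force: [4.4, -0.8, -4.3]
grip_width: 0.635
```

The catch holds the gauge 2.7 mm from the shoulder, so it is up. I centre in the slack, lower gently and let go.

Emit:
{"name": "carry_out", "arguments": {
  "series": [
    [0,0.1,0,0,0],
    [0,0,0,0.01,0],
    [0,0,0,0,0]
  ]
}}

```text
time_s: 19.1
position: [0.5336, 0.2001, 0.1653]
eef_rot: [0.998, -0.063, -0.0, 0.0]
force: [-0.3, -0.7, -0.1]
grip_width: 0.633
```

Emit:
{"name": "carry_out", "arguments": {
  "series": [
    [60,0,0,0,0],
    [70,0,0,0,0],
    [80,0,0,0,0],
    [90,0,0,0,0],
    [90,0,0,0,0],
    [90,0,0,0,0]
  ]
}}

```text
time_s: 19.85
position: [0.5341, 0.1998, 0.1651]
eef_rot: [0.998, -0.063, 0.0, 0.0]
force: [-0.0, -0.4, 0.2]
grip_width: 0.897
```

Emit:
{"name": "carry_out", "arguments": {
  "series": [
    [90,0,0,-0.2,0],
    [90,0,0,-0.5,0],
    [90,0,0,-1,0],
    [90,0,0,-1,0],
    [90,0,0,-1,0],
    [90,0,0,-1,0],
    [90,0,0,-0.5,0],
    [90,0,0,0,0]
  ]
}}

```text
time_s: 20.85
position: [0.5345, 0.2001, 0.2961]
eef_rot: [0.998, -0.063, 0.001, -0.0]
force: [-0.1, 0.6, 0.1]
grip_width: 0.901
```

Emit:
{"name": "carry_out", "arguments": {
  "series": [
    [90,-0.7,0.7,0,0],
    [90,-0.5,0.9,0,0],
    [90,-0.5,0.9,0,0],
    [90,-0.3,0.9,0,0],
    [90,-0.2,0.9,0,0],
    [90,0,1,0,0],
    [90,0,1,0,0],
    [90,0,1,0,0],
    [90,0,1,0,0],
    [90,0,0,0,0]
  ]
}}

```text
time_s: 22.1
position: [0.4527, -0.0011, 0.294]
eef_rot: [0.998, -0.065, -0.001, 0.0]
force: [-0.2, 0.4, -0.2]
grip_width: 0.901
```

Run:
```python
from h import *
t=snap('top'); s=snap('scene')
im=[]
for q,c in ((t,(165,185,245,275)),(s,(345,110,445,220))):
    a=q['img'][c[1]:c[3],c[0]:c[2],::-1]; im.append(cv2.resize(a,(int(a.shape[1]*480/a.shape[0]),480),interpolation=cv2.INTER_CUBIC))
o=np.hstack(im); cv2.imwrite('pics/c6.png',o[:,:800])
o=env.get_obs(); print(o['position'],o['force'])
P=cloud(t); z=P[...,2]; k=(t['z_map']>0)&(z>.17)&(z<.215)
k[:205]=0;k[235:]=0;k[:,:190]=0;k[:,225:]=0
a=np.radians(-7.2); ex=np.array([np.cos(a),np.sin(a)]); q=P[k]; x=(q[:,:2]-[.495,.204])@ex; y=(q[:,:2]-[.495,.204])@[-ex[1],ex[0]]
for b in range(-8,64,4):
    r=(x*1e3>=b)&(x*1e3<b+4)
    if r.sum(): print(b,r.sum(),np.round([y[r].min()*1e3,y[r].max()*1e3,np.percentile(q[r,2],90)*1e3]))
```

```text
[0.45317103 0.00161924 0.29451145] [-0.29690928  0.49044259  0.66663011]
-4 1 [ -2.  -2. 186.]
0 7 [ -4.   5. 187.]
4 10 [ -6.   6. 189.]
8 10 [ -6.   7. 190.]
12 11 [ -5.   8. 194.]
16 11 [ -7.   4. 196.]
20 10 [ -5.   5. 192.]
24 30 [-26.  28. 201.]
28 41 [-27.  26. 205.]
32 41 [-28.  26. 206.]
36 40 [-27.  27. 205.]
40 34 [-27.  25. 203.]
44 27 [-18.  16. 200.]
48 8 [-15.   4. 200.]
52 6 [ -4.   4. 190.]
56 8 [ -3.   5. 188.]
60 1 [ -4.  -4. 181.]
```

View pics/c6.png

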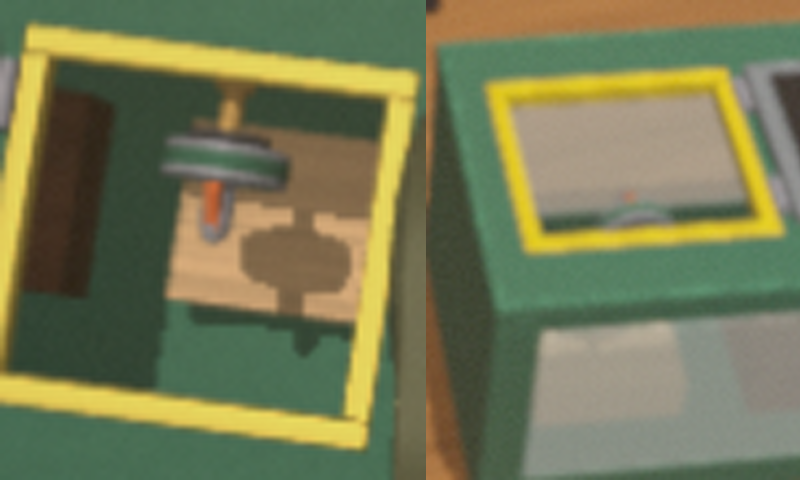

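The gauge hangs against the shoulder at (225,160) in the top crop. The orange catch is up in front of it at (212,200), with its head at about z 196 mm, as in the first measurement. The arm is clear, so I hand in.

```bash
python3 -c "
from cell import env
print(env.hand_in())"
```

```text
the job is handed in; nothing more can be done
None
```

The green-banded gauge hangs on the hook, home against the shoulder, with the orange catch sprung up in front of it. I handed the job in at about 22 s of the 64 s allowed; no verdict was reported.

- **Hook setting:** The cameras put the hook about 11–13 mm farther along x than the mark. By feel its arm top is about 190 mm above the table, near the top of its allowed range.
- **Forces:** Touching down on the arm gave about 6 N, and no reading at the end of a move passed that. The shoulder stopped the gauge at about 4 N.
- **Catch:** After the slide I pulled back gently. The catch stopped the gauge 2.7 mm from the shoulder, which matches the 2.5 mm of slack the dimensions give.
- **Last pictures:** The top and scene views show the gauge against the shoulder, the catch up and the arm clear of the cabinet. Measured force on the tool was about zero.
- **Not checked at the end:** I did not re-measure the red gauge, cutter or oil can. The red gauge was still in its pocket after the lift, and the arm stayed well clear of the other two.
- **Disagreements:** The side position of the hook differed by about 1–2 mm between the top and wrist cameras, and I used the wrist one. One +3.6 N reading along x during the slide was probably the catch snapping up.

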